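# Shut a leaf drill jig and hold its clamping lever level over the stud

## Task

Swing the hinged leaf of the drill jig down until it lies fully closed over the wooden block in the jig, so that the threaded stud comes up through the leaf's slot. Then pick up the loose cast clamping lever by its balance point and hold it level with the bore of its hub centred about 15 mm above the tip of the stud, its arm pointing straight out over the open front of the jig, away from the hinge; leave the oil can and the two spare blocks where they are. Finish while still holding the lever there, still and clear of the jig: the stud gets its drop of oil before the lever goes on.

Things in the scene. Friction and masses are not known exactly. Their poses are not given: they have to be found in the camera images.
- drill_jig: leaf drill jig, fixed: dark steel base 150 x 120 mm (x, y), top 24 mm above the bench, a wooden block 38 x 90 x 18 mm lying in it. Origin: centre of the base, on the bench. x points from its open front to the hinge at the back, z up; yaw within 0.35 rad. A threaded upright stud, 12 mm thick, is fixed at its front, 52 mm to -x of the origin. Hinge axis along y, 62 mm to +x, 49 mm up
- drill_leaf (a joint): angle of the jig's hinged leaf: 0 = closed (flat, on its stop), 1.57 = upright, stop at 1.75. Steel, 12 mm thick, 100 mm wide, reaching 145 mm from the hinge axis (at mid thickness); closed, its upper face is 55 mm above the bench. Stiff hinge: it (0.45 kg) stays where it is left, never falls; 2 to 5 N at its front edge push it down
- drill_leaf_hinge (a point): middle of the leaf's hinge axis, 49 mm above the bench; does not move with the leaf; axes as the jig's
- leaf_edge (a point): middle of the leaf's front edge on its outer face (upper when closed), 145 mm from the hinge axis; moves with the leaf. Here the leaf has a slot for the stud, 16 mm wide, running 44 mm in from the edge; on either side a flat prong 42 mm wide, its middle 29 mm from the slot's. Two drill bushes stand 4 mm proud of the outer face, 57 mm from the hinge axis
- stud_tip (a point): centre of the tip of the jig's stud, 85 mm above the bench (30 mm above the closed leaf)
- clamp_lever: dark cast lever, 0.6 kg: round hub 44 mm across, 32 mm high, through bore 14 mm; straight arm 16 mm wide, 9.5 to 22.5 mm above the underside; at its end a ball of 32 mm, 174 mm from the bore. Origin: centre of the bore at the hub's underside; x along the arm to the ball, z along the bore, up. Lies flat, arm towards the robot within 0.6 rad
- lever_balance (a point): balance point (centre of mass) of the lever, which is hub-heavy: on the arm's centre line, 48.5 mm from the bore's axis towards the ball, 16 mm above the underside. (The lever's middle is 84 mm from the bore.) The arm is bare from 29 to 146 mm from the bore's axis
- lever_ball (a point): centre of the ball at the end of the lever's arm, 16 mm above the underside
- oil_can: green oil can with an upright spout, 68 mm in diameter and 170 mm high, standing on the bench; origin at the centre of its underside. Leave it alone
- spare_block_long: spare wooden block 25 x 120 x 18 mm lying on the bench before the jig; origin at the centre of its underside. Leave it alone
- spare_block_square: spare wooden block 50 x 50 x 18 mm lying on the bench before the jig; origin at the centre of its underside. Leave it alone
Things that resemble listed ones, but are neither listed nor needed, are in the scene too. Of the things that look like the clamp_lever, the larger one is meant.

How it is judged:
On the way, in this order (a step that is already met when the one before it is completed fails the run):
1. the leaf is fully closed, with the lever still on the bench (value of joint drill_leaf below 0.03 rad and height (world z) of clamp_lever below 0.015 m and height (world z) of lever_ball below 0.03 m), for 0.2 s.
2. the lever is lifted clear of the bench in the fingers, taken within 18 mm of its balance point (height (world z) of clamp_lever above 0.03 m and height (world z) of lever_ball above 0.04 m and contact force between the fingers and clamp_lever above 2 N and x of the grasp point in the frame of clamp_lever between 0.0305 and 0.0665 m), for 0.2 s.
At the end, for the whole second after the job is handed in: Leaf shut (under 0.03 rad). Lever held in the fingers within 18 mm of its balance point, still, level within 5 deg, bore within 8 mm of the stud's axis, underside 5 to 30 mm above the stud's tip, arm within 12 deg of straight out over the front; lever and robot off the jig (value of joint drill_leaf below 0.03 rad and horizontal distance between clamp_lever and stud_tip below 0.008 m and z of clamp_lever in the frame of drill_jig between 0.09 and 0.115 m and angle between clamp_lever's own z axis and vertical below 0.087 rad and angle between the x axis of clamp_lever and the x axis of drill_jig, either way round below 0.21 rad and x of lever_ball in the frame of drill_jig below -0.15 m and x of the grasp point in the frame of clamp_lever between 0.0305 and 0.0665 m and contact force between the fingers and clamp_lever above 2 N and contact force between each of clamp_lever, the arm, the fingers and drill_jig below 0.3 N and linear speed of clamp_lever below 0.02 m/s and angular speed of clamp_lever below 0.15 rad/s); the arm keeps its last pose, push and grip.
It fails at once if the oil can is tipped or shifted more than 30 mm (angle between oil_can's own z axis and vertical above 0.3 rad or distance of oil_can from where it was at the start of the episode above 0.03 m).
It fails at once if a spare block is shifted more than 30 mm (distance of any of spare_block_long, spare_block_square from where it was at the start of the episode above 0.03 m).
It also fails if it takes over 51 s, if anything falls off the work surface, if the arm or the gripper's body presses on something with over 40 N, if the wrist force passes 120 N, or if a joint passes its speed limit or range.

## Robot

A 7-joint arm with a two-finger parallel gripper is mounted at the origin on a cart in front of the work surface, level with it; the furniture and walls round the work are solid. World frame = base frame: x ahead of the robot, y to its left, z up, the work surface at z = 0. Lengths are in m, angles in rad, forces in N, time in s.
With the tool pointing down it reaches from about 0.425 to 0.825 m from the base axis. Payload 3.6 kg.
Tool frame: the origin (TCP) lies midway between the tips of the shut fingers; the grasp point (between the pads) lies 19 mm behind it; z points along the fingers, y is the line along which they close (so a half turn about z gives the same grasp; the last joint's range is limited). The gripper opens to 85 mm and grips with 20 to 120 N. Pads are 22 mm wide; open, the fingers measure 114 mm over their backs; the gripper's body (76 mm by 85 mm) begins 54 mm behind the grasp point. The pads swing forward as they close: fully open they stand 13 mm farther back than shut.
Start: joints at [-1.327, 0.615, -0.013, 1.423, 0.008, 1.103, -0.04], TCP at [0.173, 0.626, 0.231] pointing down, gripper open.
Joint ranges: [-3.12, 3.12], [-0.3, 2.06], [-1.34, 1.32], [0.26, 2.42], [-1.36, 4.5], [0.01, 1.98], [-2.84, 2.84]. Speed limits (rad/s): [2.79, 2.79, 3.14, 3.14, 3.14, 3.14, 3.14].

## Interface

Orientations are given as a rotation vector (axis times angle).
In Python, from workcell import * gives the robot as it stands.
- The arm moves only by the tool jog_arm, never from a script. Its argument "rows" is one flat list of numbers, 7 for each row, row after row: the shift along the world's x, y, z in units of 40 mm (1.0 is 40 mm), then the turn, a rotation vector about the world's x, y, z in units of 6 degrees (1.0 is 6 degrees), then the finger opening in mm, from 0 to 85.4. A call has exactly 5 rows; each row is the pose to reach, as a shift and turn from the pose commanded when the call began; what a row does not reach only later rows make up. A row lasts 1/12 s, in which the tool goes at most 41.7 mm and 7.16 degrees, less where a joint would pass 70% of its speed; a pose out of reach is approached as far as the arm can. A call with a gripper value outside its range is refused whole. The fingers move at their own pace and stop on an object; "newtons" is the grip in N (left out, the last holds). Time passes only in rows, so rows that repeat a pose let the fingers close, or fill a call up. It gives the time, the measured TCP pose, the force, the opening and the grip force at its end, in the units of the state.
- get_obs(): the state, without advancing time (a new reading comes with each control period).
- snapshot(name): name is "side" or "top" or "wrist"; returns a dict with "img" (420x560x3 uint8, blue, green, red), "fx", "fy", "cx", "cy" (pixels), "cam_to_world" (4x4, takes a point from camera to world coordinates). Camera axes: x right, y down, z forward; pixel columns grow to the right and rows downward; lengths in m; the calibration is good to about 2 mm. The wrist camera is an equidistant fisheye: a pixel r from the principal point sees the ray r / f radians off the axis. A picture is of the moment at which its call begins. There is no depth.
- close_job(): hands the job in; it is judged then, once.
Trained networks look in a picture, given as the dict that the camera call returned (one of the last four; its "shot" number tells which), for a name from the list of things; names that differ only in an ending like _2 or _b are one class to them, and where a whole thing is asked for, a point or a joint stands for the part that bears it (a point fixed in the world has none). Each returns a list of dicts, best first, with "conf" (0 to 1); they miss things now and then, are a little off and sometimes report something else, mostly with a low value. They report only what shows in the picture. A call takes as long as a camera call. They do not tell look-alikes from the thing itself.
- cut_out(picture, label): "mask" (420x560 bool, what is visible of it) and "bbox" ([centre column, centre row, width, height] in pixels, round what is visible of it).
The state is a dict: "clock": time; "joint_pos": joint angles; "joint_velocities": joint speeds; "effort": joint torques, N m; "tcp_pos": TCP position; "tool_rot": TCP orientation; "contact_force": force on the tool from outside, world axes, zero at the start; "wrist_torque": the same for the moment, N m; "finger_gap": opening from 0.0 (shut) to 1.0 (fully open); "grasp_force": force on a finger pad.
Only numpy, scipy, OpenCV 4.12 (cv2) and the standard library are available. Lean on these libraries where they do the work, as an engineer would, in place of code of your own. Each camera call takes 0.05 s, during which the arm holds its last target. There are 200 camera calls.

## Working session

There is one attempt and no reset: what is moved stays moved. The work goes in short steps, Python scripts to look and compute and a tool call to move; the robot and the scene stay as the last step left them, time stands still between calls to the robot, and variables do not carry over. Pictures are saved under pics/ and viewed, at most 10 in all, crops included, and the job is handed in when it is done.

Besides the shell and the picture viewer there is one more tool, called after ">>>" as a command line: name --argument value ..., lists and objects as JSON in quotes. jog_arm: Moves the arm, as the interface text tells. Its arguments: {"type":"object","properties":{"rows":{"type":"array"},"newtons":{"type":"number"}},"required":["rows"]}

```bash
mkdir -p pics; ls
cat > h.py <<'E'
from workcell import *
import numpy as np, cv2
from scipy.spatial.transform import Rotation as R
def ray(s,u,v):
    a=np.array([(u-s["cx"])/s["fx"],(v-s["cy"])/s["fy"]]);M=np.array(s["cam_to_world"])
    if s.get("fish"):
        r=np.hypot(*a); d=np.r_[a/r*np.sin(r),np.cos(r)] if r>1e-9 else np.array([0,0,1.])
    else: d=np.r_[a,1]
    return M[:3,3],M[:3,:3]@d
def onz(s,u,v,z):
    o,d=ray(s,u,v); return o+d*(z-o[2])/d[2]
def proj(s,p):
    M=np.array(s["cam_to_world"]); c=M[:3,:3].T@(np.array(p)-M[:3,3])
    if s.get("fish"):
        t=np.arctan2(np.hypot(c[0],c[1]),c[2]);q=c[:2]/np.hypot(c[0],c[1])*t
    else: q=c[:2]/c[2]
    return np.array([s["cx"]+s["fx"]*q[0],s["cy"]+s["fy"]*q[1]])
def snap(n):
    s=snapshot(n); s["fish"]=(n=="wrist"); return s
E
python3 - <<'E'
from h import *
import pickle
o=get_obs(); print({k:np.round(v,3) for k,v in o.items()})
for n in ("top","side"):
    s=snap(n); cv2.imwrite(f"pics/{n}0.png",s["img"]); pickle.dump(s,open(f"{n}0.pkl","wb"))
    print(n,np.round(s["cam_to_world"],3).tolist(),s["fx"],s["cx"],s["cy"])
    for l in ("drill_jig","leaf_edge","clamp_lever","oil_can","spare_block_long","spare_block_square","stud_tip"):
        try:
            for d in cut_out(s,l): print(l,round(d["conf"],2),np.round(d["bbox"]),d["mask"].sum())
        except Exception as e: print(l,e)
E
```

```text
pics
{'clock': np.float64(0.0), 'joint_pos': array([-1.328,  0.616, -0.013,  1.425,  0.008,  1.103, -0.04 ]), 'joint_velocities': array([-0.001, -0.001,  0.   , -0.001,  0.   ,  0.   ,  0.002]), 'effort': array([ 0.0000e+00, -4.6921e+01,  2.5900e-01, -1.7103e+01,  1.0000e-02,
        1.0000e-02, -0.0000e+00]), 'tcp_pos': array([0.173, 0.626, 0.23 ]), 'tool_rot': array([-0.422, -3.113,  0.004]), 'contact_force': array([-0.37 , -0.42 ,  0.119]), 'wrist_torque': array([ 0.02 , -0.072,  0.002]), 'grasp_force': np.float64(0.0), 'finger_gap': np.float64(0.998)}
top [[0.017, -0.991, 0.131, 0.312], [-1.0, -0.014, 0.02, 0.085], [-0.018, -0.131, -0.991, 1.353], [0.0, 0.0, 0.0, 1.0]] 512.1003307282967 281.46019008133044 207.99973265329794
drill_jig 0.64 [326. 174.  46.  62.] 2589
drill_jig 0.29 [246. 228.  42.  74.] 706
leaf_edge 0.71 [328. 151.  39.  13.] 482
clamp_lever 0.89 [247. 226.  40.  78.] 730
clamp_lever 0.52 [181. 200.  31.  52.] 359
oil_can 0.6 [396. 201.  30.  27.] 607
spare_block_long 0.96 [331. 245.  51.  11.] 402
spare_block_square 0.89 [377. 245.  22.  18.] 378
stud_tip 0.87 [323. 174.  49.  56.] 2651
stud_tip 0.29 [377. 245.  22.  20.] 384
side [[0.988, -0.084, 0.131, 0.336], [-0.155, -0.492, 0.856, -0.868], [-0.008, -0.866, -0.499, 0.63], [0.0, 0.0, 0.0, 1.0]] 447.6347355006351 281.24742844805974 213.3628258817039
drill_jig 0.88 [328. 224.  68.  92.] 2527
leaf_edge 0.69 [347. 209.  29.  66.] 441
clamp_lever 0.8 [273. 185.  44.  13.] 185
clamp_lever 0.78 [259. 216.  66.  26.] 581
oil_can 0.57 [316. 289.  35.  69.] 1316
spare_block_long 0.63 [258. 296.  28.  28.] 510
spare_block_long 0.56 [250. 266.  20.  34.] 420
spare_block_square 0.68 [343. 210.  33.  65.] 493
stud_tip 0.76 [329. 223.  68.  90.] 2629
stud_tip 0.37 [251. 264.  20.  31.] 434
```

Run:
```python
import cv2
t=cv2.imread("pics/top0.png")[110:290,150:430];cv2.imwrite("pics/top0c.png",cv2.resize(t,(784,504),interpolation=cv2.INTER_CUBIC))
t=cv2.imread("pics/side0.png")[150:330,200:440];cv2.imwrite("pics/side0c.png",cv2.resize(t,(800,600),interpolation=cv2.INTER_CUBIC))
```

```text
(no output)
```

View pics/top0c.png

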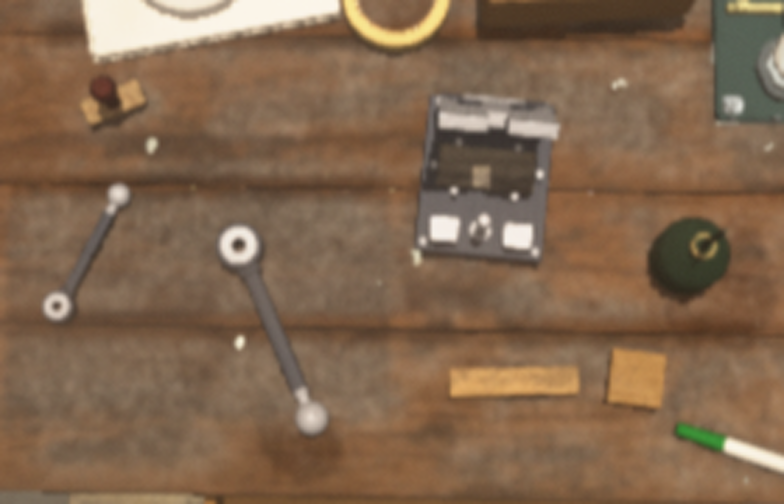

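View pics/side0c.png

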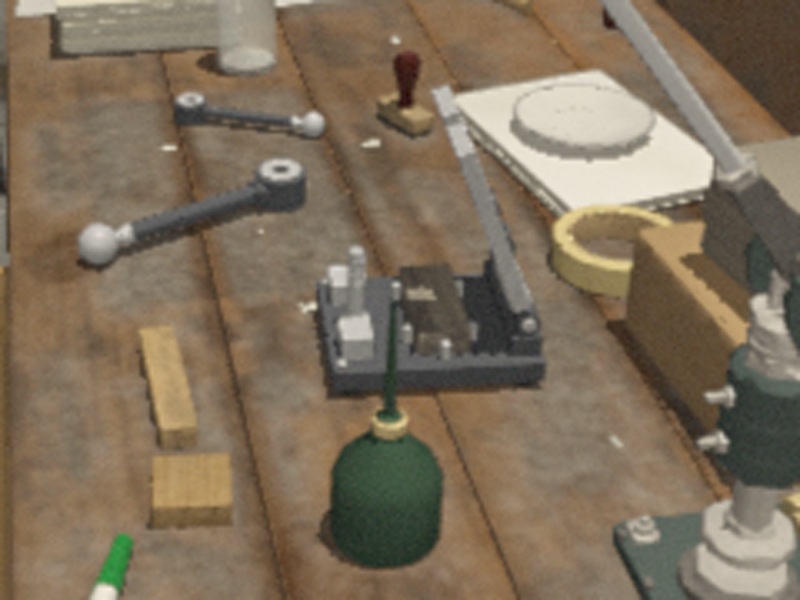

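Run:
```python
from h import *
import pickle
T=pickle.load(open("top0.pkl","rb"));S=pickle.load(open("side0.pkl","rb"))
t=lambda u,v,z:onz(T,150+u/2.8,110+v/2.8,z)
s=lambda u,v,z:onz(S,200+u/3.333,150+v/3.333,z)
f=lambda n,p:print(n,np.round(p,4))
f("hubT",t(239,245,.032));f("hubS",s(281,170,.032));f("ballT",t(311,417,.016));f("ballS",s(99,243,.016))
f("smallhub",t(57,306,.02));f("smallball",t(118,195,.01))
f("tipT",t(486,216,.085));f("tipS",s(357,250,.085))
for n,p in dict(FL=(417,252),FR=(538,264),BR=(553,135),BL=(433,95)).items(): f(n,t(*p,.024))
f("SFR",s(333,378,.024));f("SBR",s(543,365,.024));f("SFL",s(319,285,.024))
# prong end: top-left corner leaf etc
for n,p in dict(eL=(440,122),eR=(557,132)).items():
  for z in (.15,.17,.19): f(n+str(z),t(*p,z))
f("can",t(692,262,.05));f("longb",t(514,382,.018));f("sq",t(637,378,.018))
# leaf edge far/near in side
f("sideleaf near hinge",s(527,323,.049))
```

```text
hubT [0.5115 0.2322 0.032 ]
hubS [0.5121 0.2251 0.032 ]
ballT [0.3533 0.1624 0.016 ]
ballS [0.3542 0.1584 0.016 ]
smallhub [0.453 0.403 0.02 ]
smallball [0.5614 0.3518 0.01  ]
tipT [0.5328 0.0056 0.085 ]
tipS [0.53   0.0031 0.085 ]
FL [0.5084 0.066  0.024 ]
FR [ 0.4987 -0.0471  0.024 ]
BR [ 0.622 -0.061  0.024]
BL [0.6593 0.0527 0.024 ]
SFR [ 0.5013 -0.0603  0.024 ]
SBR [ 0.6467 -0.0695  0.024 ]
SFL [0.5133 0.0562 0.024 ]
eL0.15 [0.6027 0.0495 0.15  ]
eL0.17 [0.5979 0.0501 0.17  ]
eL0.19 [0.593  0.0507 0.19  ]
eR0.15 [ 0.5952 -0.0506  0.15  ]
eR0.17 [ 0.5905 -0.0483  0.17  ]
eR0.19 [ 0.5858 -0.0461  0.19  ]
can [ 0.4989 -0.1849  0.05  ]
longb [ 0.3886 -0.0256  0.018 ]
sq [ 0.3941 -0.1394  0.018 ]
sideleaf near hinge [ 0.6384 -0.0534  0.049 ]
```

>>> jog_arm --rows '[0.6,-0.7,0.5,0,0,0.3,0,1.2,-1.4,1.0,0,0,0.6,0,1.8,-2.1,1.5,0,0,0.9,0,2.4,-2.8,1.8,0,0,1.3,0,3.0,-3.6,1.8,0,0,1.8,0]' --newtons 60

```text
clock: 1.22
tcp_pos: [0.295, 0.4832, 0.3067]
tool_rot: [0.123, 3.136, 0.011]
contact_force: [1.1, 0.3, 0.8]
finger_gap: 0.302
grasp_force: 0.0
```

>>> jog_arm --rows '[0.6,-0.75,0,0,0,0,0,1.2,-1.5,0,0,0,0,0,1.8,-2.25,0,0,0,0,0,2.4,-3.0,0,0,0,0,0,3.0,-3.8,0,0,0,0,0]'

```text
clock: 1.63
tcp_pos: [0.4141, 0.3292, 0.3037]
tool_rot: [0.127, 3.139, 0.001]
contact_force: [-0.5, -0.4, -0.5]
finger_gap: 0.001
grasp_force: 0.0
```

>>> jog_arm --rows '[0.6,-0.75,0,0,0,0,0,1.2,-1.5,0,0,0,0,0,1.8,-2.25,0,0,0,0,0,2.4,-3.0,0,0,0,0,0,3.0,-3.8,0,0,0,0,0]'

```text
clock: 2.05
tcp_pos: [0.5341, 0.1774, 0.3036]
tool_rot: [0.126, 3.139, 0.001]
contact_force: [0.1, 0.5, 0.3]
finger_gap: 0.002
grasp_force: 0.0
```

>>> jog_arm --rows '[0.6,-0.75,0,0,0,0,0,1.2,-1.5,0,0,0,0,0,1.8,-2.25,0,0,0,0,0,2.4,-3.0,0,0,0,0,0,3.0,-3.8,0,0,0,0,0]'

```text
clock: 2.47
tcp_pos: [0.6541, 0.0255, 0.3035]
tool_rot: [0.126, 3.139, 0.001]
contact_force: [0.1, 1.0, -0.2]
finger_gap: -0.002
grasp_force: 0.0
```

Run:
```python
from h import *
s=snap("wrist"); print(np.round(s["cam_to_world"],3).tolist(),s["fx"],s["cx"],s["cy"])
# predicted model overlay
yaw=-.085;c,sn=np.cos(yaw),np.sin(yaw);o=np.array([.583,0,0]);J=lambda x,y,z:o+np.array([c*x-sn*y,sn*x+c*y,z])
im=s["img"].copy()
def dot(p,col):
    q=proj(s,p); cv2.circle(im,tuple(int(round(a)) for a in q),2,col,-1); return q
for x,y in ((-.075,.06),(-.075,-.06),(.075,.06),(.075,-.06)): dot(J(x,y,.024),(0,0,255))
dot(J(-.052,0,.085),(0,255,255))
for th,col in ((1.15,(255,0,0)),(1.25,(0,255,0)),(1.35,(255,0,255))):
  for y in (-.05,.05): 
    dot(J(.062-.145*np.cos(th)+.006*np.sin(th),y,.049+.145*np.sin(th)+.006*np.cos(th)),col)
cv2.imwrite("pics/w1.png",cv2.resize(im,(800,600),interpolation=cv2.INTER_CUBIC))
```

```text
[[0.081, 0.951, 0.299, 0.577], [0.997, -0.077, -0.023, 0.032], [0.001, 0.3, -0.954, 0.446], [0.0, 0.0, 0.0, 1.0]] 325.19226210127806 287.71451420327594 211.61304404430268
```

View pics/w1.png

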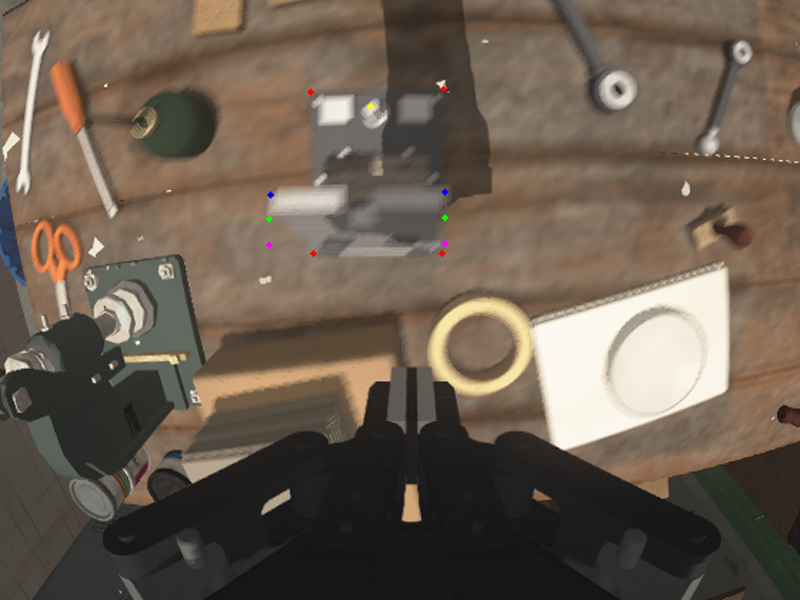

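>>> jog_arm --rows '[0.2,0,-0.4,0,0,0,0,0.2,0,-1.2,0,0,0,0,0.2,0,-2.0,0,0,0,0,0.2,0,-2.8,0,0,0,0,0.2,0,-3.5,0,0,0,0]'

```text
clock: 2.93
tcp_pos: [0.6599, 0.0282, 0.1606]
tool_rot: [-0.125, -3.137, -0.002]
contact_force: [0.6, 0.0, -0.3]
finger_gap: 0.001
grasp_force: 0.0
```

>>> jog_arm --rows '[-0.45,0,0.05,0,0,0,0,-0.85,0,0.09,0,0,0,0,-1.2,0,-0.03,0,0,0,0,-1.5,0,-0.18,0,0,0,0,-1.77,0,-0.35,0,0,0,0]'

```text
clock: 3.35
tcp_pos: [0.5921, 0.0296, 0.1504]
tool_rot: [0.124, 3.133, 0.006]
contact_force: [2.9, 2.7, 3.4]
finger_gap: 0.001
grasp_force: 1.8
```

>>> jog_arm --rows '[-0.24,0,-0.18,0,0,0,0,-0.45,0,-0.4,0,0,0,0,-0.65,0,-0.62,0,0,0,0,-0.82,0.02,-0.88,0,0,0,0,-0.96,0.04,-1.14,0,0,0,0]'

```text
clock: 3.77
tcp_pos: [0.5519, 0.0303, 0.104]
tool_rot: [0.124, 3.137, 0.003]
contact_force: [-0.0, 0.2, 2.7]
finger_gap: -0.002
grasp_force: 1.5
```

>>> jog_arm --rows '[-0.1,0,-0.25,0,0,0,0,-0.18,0,-0.5,0,0,0,0,-0.25,0,-0.8,0,0,0,0,-0.3,0.02,-1.05,0,0,0,0,-0.3,0.04,-1.2,0,0,0,0]'

```text
clock: 4.18
tcp_pos: [0.5391, 0.0309, 0.0549]
tool_rot: [-0.125, -3.138, -0.001]
contact_force: [-1.8, -1.5, 15.6]
finger_gap: -0.002
grasp_force: 10.3
```

>>> jog_arm --rows '[0,0,-0.05,0,0,0,0,0,0,-0.08,0,0,0,0,0,0,-0.08,0,0,0,0,0,0,-0.08,0,0,0,0,0,0,-0.08,0,0,0,0]'

```text
clock: 4.6
tcp_pos: [0.5392, 0.0309, 0.055]
tool_rot: [-0.126, -3.138, -0.002]
contact_force: [-5.8, 0.0, 19.2]
finger_gap: -0.003
grasp_force: 9.7
```

>>> jog_arm --rows '[0,0,0.6,0,0,0,30,0,0,1.4,0,0,0,60,0,0,2.2,0,0,0,80,0,0,3.0,0,0,0,85,-0.3,0.7,3.3,0,0,0,85]'

```text
clock: 5.02
tcp_pos: [0.5326, 0.0517, 0.1891]
tool_rot: [0.143, 3.127, -0.005]
contact_force: [0.7, -0.6, 0.8]
finger_gap: 0.709
grasp_force: 0.0
```

Run:
```python
from h import *
import pickle
o=get_obs(); print(o["tcp_pos"],o["clock"])
for n in ("side","top","wrist"):
    s=snap(n); cv2.imwrite(f"pics/{n}2.png",s["img"]); pickle.dump(s,open(f"{n}2.pkl","wb"))
    for l in ("leaf_edge","clamp_lever"):
        for d in cut_out(s,l): print(n,l,round(d["conf"],2),np.round(d["bbox"]),d["mask"].sum())
a=cv2.resize(cv2.imread("pics/side2.png")[150:330,200:440],(400,300),interpolation=cv2.INTER_CUBIC)
b=cv2.resize(cv2.imread("pics/wrist2.png"),(800,600))[:300]
cv2.imwrite("pics/c2.png",np.vstack([np.hstack([a,cv2.resize(cv2.imread("pics/top2.png")[110:290,150:390],(400,300))]),b]))
```

```text
[0.53261012 0.05174458 0.1890988 ] 5.0167
side leaf_edge 0.59 [324. 237.  68.  28.] 1478
side leaf_edge 0.5 [258. 214.  71.  34.] 668
side clamp_lever 0.79 [276. 186.  43.  15.] 181
side clamp_lever 0.65 [259. 215.  69.  28.] 615
side clamp_lever 0.41 [328. 246.  70.  44.] 2683
top leaf_edge 0.68 [340. 173.   9.  41.] 267
top clamp_lever 0.91 [245. 226.  42.  78.] 692
top clamp_lever 0.76 [183. 198.  28.  50.] 314
top clamp_lever 0.32 [397. 203.  29.  28.] 634
wrist leaf_edge 0.84 [232. 247. 112. 155.] 13642
wrist leaf_edge 0.38 [ 53. 204. 105.  67.] 3935
wrist leaf_edge 0.26 [97. 91. 43. 49.] 2082
wrist clamp_lever 0.68 [538. 157.  40. 104.] 1161
wrist clamp_lever 0.6 [420.  95. 110. 189.] 4543
```

View pics/c2.png

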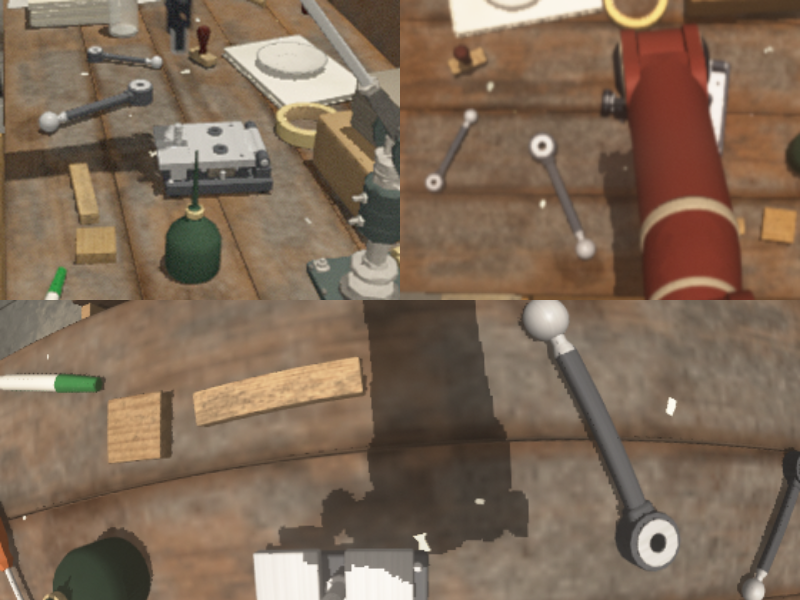

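Run:
```python
from h import *
import pickle
s=pickle.load(open("wrist2.pkl","rb"))
h=onz(s,459.9,169.4,.032);b=onz(s,382.2,14,.016);print(h,b,np.hypot(*(h-b)[:2]))
m=onz(s,600/1.4286,(430-300)/1.4286,.0225);print(m)
T=pickle.load(open("top2.pkl","rb")); k=240/400
print(onz(T,150+542*k-400*k,110+146*k,.032),onz(T,150+(585-400)*k,110+248*k,.016))
```

```text
[0.5113607  0.23282951 0.032     ] [0.35484218 0.16314132 0.016     ] 0.17133151872502328
[0.43348507 0.19321812 0.0225    ]
[0.51118769 0.23264983 0.032     ] [0.35360533 0.1625872  0.016     ]
```

>>> jog_arm --rows '[-0.3,0.8,0,0,0,0.95,85,-0.6,1.6,0,0,0,1.9,85,-0.9,2.4,-0.2,0,0,2.85,85,-1.2,3.2,-0.6,0,0,3.8,85,-1.5,3.85,-1.0,0,0,4.77,85]'

```text
clock: 5.88
tcp_pos: [0.4679, 0.214, 0.1442]
tool_rot: [-0.66, 3.07, 0.002]
contact_force: [-0.0, 0.5, 0.1]
finger_gap: 0.989
grasp_force: 0.0
```

>>> jog_arm --rows '[0,0,0,0,0,0,85,0,0,0,0,0,0,85,0,0,0,0,0,0,85,0,0,0,0,0,0,85,0,0,0,0,0,0,85]'

```text
clock: 6.3
tcp_pos: [0.4692, 0.2101, 0.1449]
tool_rot: [-0.647, 3.073, -0.001]
contact_force: [-0.5, -0.7, 0.6]
finger_gap: 0.995
grasp_force: 0.0
```

Run:
```python
from h import *
import pickle
o=get_obs(); p=o["tcp_pos"]; Rm=R.from_rotvec(o["tool_rot"]).as_matrix(); print(p,np.round(Rm,3).tolist(),np.arctan2(Rm[1,1],Rm[0,1]))
s=snap("wrist"); pickle.dump(s,open("wrist3.pkl","wb"))
im=s["img"].copy()
h=np.array([.5113,.2328]);d=-np.array([np.cos(.419),np.sin(.419)])
for r,z in ((0,.032),(.0485,.0225),(.174,.016)): cv2.circle(im,tuple(int(round(a)) for a in proj(s,[*(h+r*d),z])),2,(0,0,255),-1)
cv2.imwrite("pics/w3.png",cv2.resize(im,(800,600),interpolation=cv2.INTER_CUBIC))
```

```text
[0.46915844 0.21009652 0.14487006] [[-0.915, -0.403, 0.001], [-0.403, 0.915, -0.001], [-0.001, -0.001, -1.0]] 1.9855047946648714
```

View pics/w3.png

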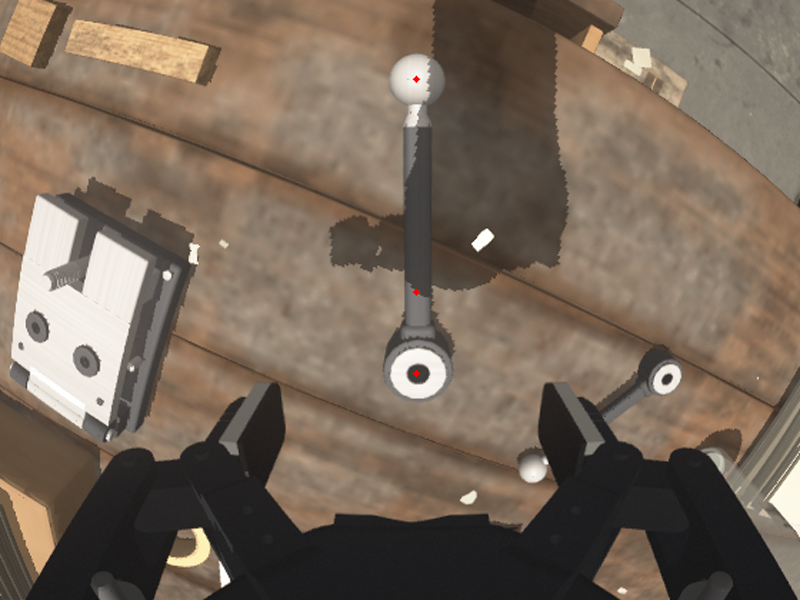

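>>> jog_arm --rows '[-0.05,0.07,-0.8,0,0,0,85,-0.05,0.07,-1.6,0,0,0,85,-0.05,0.07,-2.4,0,0,0,85,-0.05,0.07,-3.0,0,0,0,85,-0.05,0.07,-3.5,0,0,0,85]' --newtons 90

```text
clock: 6.77
tcp_pos: [0.4661, 0.2134, 0.0029]
tool_rot: [0.649, -3.073, 0.001]
contact_force: [0.4, -0.0, 0.1]
finger_gap: 0.992
grasp_force: 0.0
```

>>> jog_arm --rows '[0,0,0,0,0,0,85,0,0,0,0,0,0,60,0,0,0,0,0,0,30,0,0,0,0,0,0,10,0,0,0,0,0,0,5]'

```text
clock: 7.18
tcp_pos: [0.4671, 0.2148, 0.006]
tool_rot: [-0.651, 3.07, 0.001]
contact_force: [-0.8, -0.3, -0.1]
finger_gap: 0.445
grasp_force: 0.0
```

>>> jog_arm --rows '[0,0,0,0,0,0,0,0,0,0,0,0,0,0,0,0,0,0,0,0,0,0,0,0,0,0,0,0,0,0,0,0,0,0,0]'

```text
clock: 7.6
tcp_pos: [0.4667, 0.2145, 0.0058]
tool_rot: [-0.65, 3.072, 0.0]
contact_force: [-0.6, -1.6, 6.6]
finger_gap: 0.163
grasp_force: 88.1
```

>>> jog_arm --rows '[0,0,0.2,0,0,0,0,0,0,0.5,0,0,0,0,0,0,0.8,0,0,0,0,0,0,1.1,0,0,0,0,0,0,1.4,0,0,0,0]'

```text
clock: 8.02
tcp_pos: [0.465, 0.214, 0.0608]
tool_rot: [0.652, -3.071, 0.001]
contact_force: [-0.6, 0.1, -4.9]
finger_gap: 0.167
grasp_force: 88.6
```

>>> jog_arm --rows '[0,0,0.4,0,0,0,0,0,0,0.8,0,0,0,0,0,0,1.2,0,0,0,0,0,0,1.6,0,0,0,0,0,0,1.9,0,0,0,0]'

```text
clock: 8.43
tcp_pos: [0.4652, 0.2141, 0.1374]
tool_rot: [0.652, -3.072, 0.001]
contact_force: [0.9, -0.4, -4.8]
finger_gap: 0.157
grasp_force: 88.6
```

Run:
```python
from h import *
import pickle
o=get_obs(); p=o["tcp_pos"]; Rm=R.from_rotvec(o["tool_rot"]).as_matrix(); print(p,np.arctan2(Rm[1,1],Rm[0,1]),o["grasp_force"],o["finger_gap"],o["wrist_torque"],o["contact_force"])
for n in ("wrist","side"):
    s=snap(n); pickle.dump(s,open(n+"4.pkl","wb")); cv2.imwrite(f"pics/{n}4.png",s["img"])
a=cv2.resize(cv2.imread("pics/wrist4.png"),(800,600))[:350,150:650]
b=cv2.resize(cv2.imread("pics/side4.png")[130:300,180:420],(300,350))
cv2.imwrite("pics/c4.png",np.hstack([a,b]))
```

```text
[0.46515865 0.21410828 0.13740226] 1.9893448248968286 88.63446950912476 0.15721874754301085 [-0.03841918 -0.01374157  0.02686769] [ 0.92416239 -0.40440316 -4.77200403]
```

View pics/c4.png

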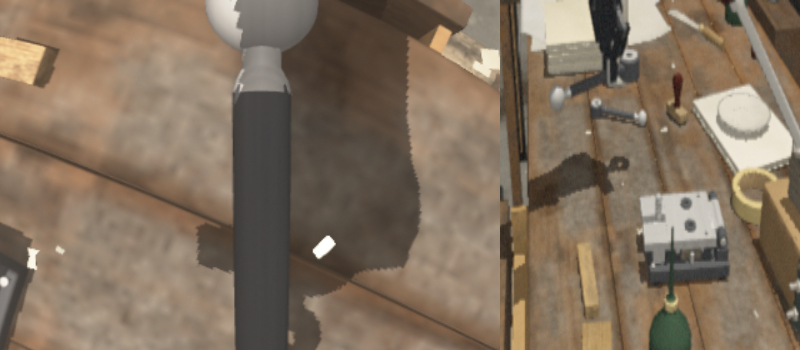

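>>> jog_arm --rows '[0.05,-0.4,0,0,0,-0.6,0,0.1,-1.0,0,0,0,-1.2,0,0.15,-1.6,0,0,0,-1.8,0,0.2,-2.2,0,0,0,-2.4,0,0.25,-2.8,0,0,0,-3.0,0]'

```text
clock: 8.95
tcp_pos: [0.4745, 0.1004, 0.1351]
tool_rot: [0.156, -3.134, 0.002]
contact_force: [0.4, -0.2, -5.5]
finger_gap: 0.163
grasp_force: 88.7
```

>>> jog_arm --rows '[0.05,-0.6,0,0,0,-0.4,0,0.1,-1.1,0,0,0,-0.8,0,0.15,-1.6,0,0,0,-1.2,0,0.2,-2.0,0,0,0,-1.6,0,0.2,-2.3,0,0,0,-1.81,0]'

```text
clock: 9.37
tcp_pos: [0.4829, 0.0077, 0.1353]
tool_rot: [-0.142, -3.136, 0.003]
contact_force: [0.7, -0.5, -5.6]
finger_gap: 0.158
grasp_force: 88.7
```

>>> jog_arm --rows '[0,0,-0.1,0,0,0,0,0,0,-0.2,0,0,0,0,0,0,-0.3,0,0,0,0,0,0,-0.3,0,0,0,0,0,0,-0.3,0,0,0,0]'

```text
clock: 9.78
tcp_pos: [0.4835, 0.0119, 0.1239]
tool_rot: [-0.13, -3.137, -0.001]
contact_force: [0.4, 0.4, -5.2]
finger_gap: 0.159
grasp_force: 88.7
```

Run:
```python
from h import *
import pickle
o=get_obs(); p=o["tcp_pos"]; Rm=R.from_rotvec(o["tool_rot"]).as_matrix(); print(p,np.arctan2(Rm[1,1],Rm[0,1]),o["grasp_force"],np.round(Rm,3).tolist())
yaw=-.085;J=lambda x,y,z:np.array([.583+np.cos(yaw)*x-np.sin(yaw)*y,np.sin(yaw)*x+np.cos(yaw)*y,z])
a=np.arctan2(Rm[1,1],Rm[0,1])-np.pi/2; off=a-(1.9893-np.pi/2-.419)
ex=np.array([np.cos(off),np.sin(off),0])
hub=p+.0482*ex; hub[2]=p[2]-.0058
print("hub",hub,"stud",J(-.052,0,.085),"err",hub-J(-.052,0,.085))
T=snap("wrist");S=snap("side")
pickle.dump((T,S),open("5.pkl","wb"))
def dr(s,im,sc,o,pts,col):
    for q in pts:
        u=(proj(s,q)-o)*sc; cv2.circle(im,tuple(int(round(x)) for x in u),2,col,-1)
w2=pickle.load(open("wrist2.pkl","rb")); w3=pickle.load(open("wrist3.pkl","rb"))
jp=[J(-.052,0,.085),J(-.083,.05,.055),J(-.083,-.05,.055),J(.005,.0,.055)]
def crop(s,x,y,w,h,W,H,pts,col=(0,0,255)):
    im=cv2.resize(s["img"][y:y+h,x:x+w],(W,H),interpolation=cv2.INTER_CUBIC); dr(s,im,W/w,np.array([x,y]),pts,col); return im
S_=crop(S,230,140,150,112,400,300,jp[:3]+[hub,hub+[0,0,.032],hub-.174*ex+[0,0,.016]])
cv2.imwrite("pics/c5.png",np.vstack([np.hstack([S_,crop(T,40,0,480,360,400,300,jp+[hub])]),np.hstack([crop(w2,150,150,200,150,400,300,jp),crop(w3,0,110,160,120,400,300,jp)])]))
```

```text
[0.48349623 0.0118734  0.1238992 ] 1.4878871297145406 88.70212912559509 [[-0.997, 0.083, -0.002], [0.083, 0.997, 0.001], [0.002, 0.001, -1.0]]
hub [0.53153264 0.00790559 0.1180992 ] stud [0.53118774 0.00441468 0.085     ] err [0.0003449  0.00349092 0.0330992 ]
```

View pics/c5.png

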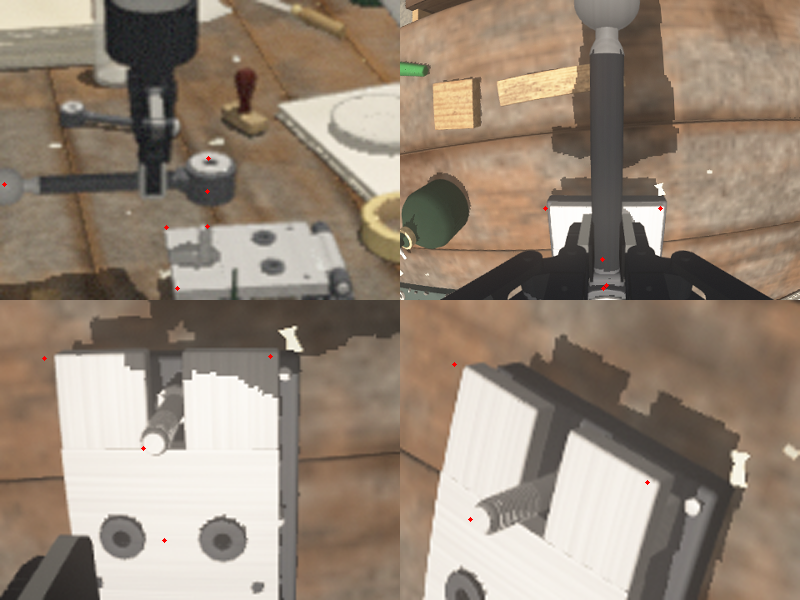

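Run:
```python
from h import *
import pickle
w2=pickle.load(open("wrist2.pkl","rb")); w3=pickle.load(open("wrist3.pkl","rb"));T,S=pickle.load(open("5.pkl","rb"))
print(onz(w2,227.5,219.5,.085),onz(w3,33.6,196.4,.085))
for a in ((55,53),(280,52)): print(onz(w2,150+a[0]/2,150+a[1]/2,.055))
for a in ((462,365),(664,462)): print(onz(w3,(a[0]-400)/2.5,110+(a[1]-300)/2.5,.055))
for a in ((550,203),(665,203)): print(onz(T,40+(a[0]-400)*1.2,a[1]*1.2,.055))
k=150/400
print(onz(S,230+207*k,140+227*k,.085),[onz(S,230+a*k,140+b*k,.055) for a,b in((167,228),(177,290))])
print(onz(S,230+210*k,140+159*k,.150))
```

```text
[0.52776803 0.00968969 0.085     ] [0.52725391 0.01084735 0.085     ]
[ 0.49428048 -0.03715947  0.055     ]
[0.50313172 0.06143712 0.055     ]
[ 0.49482383 -0.03816615  0.055     ]
[0.49540581 0.06139252 0.055     ]
[ 0.49176997 -0.03714446  0.055     ]
[0.50005302 0.06119234 0.055     ]
[0.53102418 0.00241232 0.085     ] [array([0.50506637, 0.05476303, 0.055     ]), array([ 0.49562491, -0.04564395,  0.055     ])]
[0.5330929  0.00664331 0.15      ]
```

>>> jog_arm --rows '[-0.02,0,-0.1,0,0,0,0,-0.05,0.01,-0.2,0,0,0,0,-0.05,0.01,-0.3,0,0,0,0,-0.05,0.01,-0.4,0,0,0,0,-0.05,0.01,-0.4,0,0,0,0]'

```text
clock: 10.3
tcp_pos: [0.4813, 0.0108, 0.1076]
tool_rot: [-0.134, -3.137, 0.0]
contact_force: [-0.1, -0.0, -4.9]
finger_gap: 0.161
grasp_force: 88.7
```

>>> jog_arm --rows '[0,0,0,0,0,0,0,0,0,0,0,0,0,0,0,0,0,0,0,0,0,0,0,0,0,0,0,0,0,0,0,0,0,0,0]'

```text
clock: 10.72
tcp_pos: [0.4822, 0.0109, 0.1087]
tool_rot: [0.134, 3.138, -0.0]
contact_force: [-1.1, 0.8, -6.0]
finger_gap: 0.164
grasp_force: 88.7
```

Run:
```python
from h import *
import pickle
o=get_obs(); p=o["tcp_pos"]; Rm=R.from_rotvec(o["tool_rot"]).as_matrix()
off=np.arctan2(Rm[1,1],Rm[0,1])-1.9893+.419; ex=np.array([np.cos(off),np.sin(off),0])
hub=p+.0482*ex; hub[2]=p[2]-.0058; print(p,"hub",hub,off,o["contact_force"],o["wrist_torque"])
S=snap("side");T=snap("top")
pickle.dump((S,T),open("6.pkl","wb"))
def crop(s,x,y,w,h,W,H,items):
    k=W/w; im=cv2.resize(s["img"][y:y+h,x:x+w],(W,H),interpolation=cv2.INTER_CUBIC)
    for c,r,col in items:
        a=np.linspace(0,2*np.pi,40); q=np.array([(proj(s,c+[r*np.cos(t),r*np.sin(t),0])-[x,y]+.5)*k for t in a]).astype(int)
        cv2.polylines(im,[q],True,col,1)
    return im
st=np.array([.529,.0092,.085])
it=[(hub,.022,(0,0,255)),(hub+[0,0,.032],.022,(0,0,255)),(hub+[0,0,.032],.007,(0,0,255)),(st,.006,(0,255,0)),(st-[0,0,.03],.006,(0,255,0))]
cv2.imwrite("pics/c6.png",np.hstack([crop(S,280,185,60,80,400,533,it),crop(T,280,130,90,120,400,533,it)]))
```

```text
[0.48215632 0.01086289 0.1086565 ] hub [0.53018249 0.006773   0.1028565 ] -0.08495475779262623 [-1.05553123  0.77941462 -5.99368733] [0.03885526 0.04806642 0.03503524]
```

View pics/c6.png

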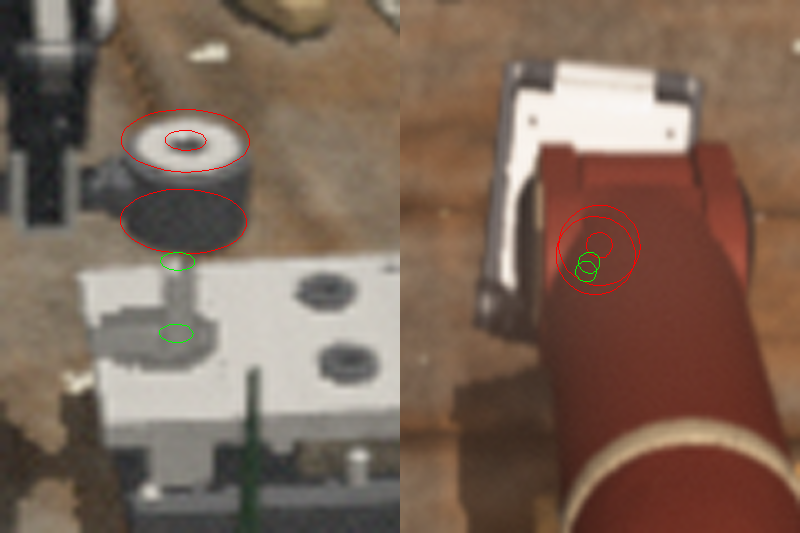

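>>> jog_arm --rows '[-0.02,0.03,0,0,0,0,0,-0.04,0.07,0,0,0,0,0,-0.04,0.07,0,0,0,0,0,-0.04,0.07,0,0,0,0,0,-0.04,0.07,0,0,0,0,0]'

```text
clock: 11.23
tcp_pos: [0.4804, 0.0137, 0.1085]
tool_rot: [-0.134, -3.139, 0.0]
contact_force: [0.0, -1.1, -5.2]
finger_gap: 0.165
grasp_force: 88.7
```

>>> jog_arm --rows '[0,0,0,0,0,0,0,0,0,0,0,0,0,0,0,0,0,0,0,0,0,0,0,0,0,0,0,0,0,0,0,0,0,0,0]'

```text
clock: 11.65
tcp_pos: [0.4804, 0.0136, 0.1085]
tool_rot: [-0.134, -3.139, 0.0]
contact_force: [1.0, -0.8, -5.1]
finger_gap: 0.158
grasp_force: 88.7
```

>>> jog_arm --rows '[0,0,0,0,0,0,0,0,0,0,0,0,0,0,0,0,0,0,0,0,0,0,0,0,0,0,0,0,0,0,0,0,0,0,0]'

```text
clock: 12.07
tcp_pos: [0.4804, 0.0136, 0.1085]
tool_rot: [-0.134, -3.139, 0.0]
contact_force: [0.1, 0.5, -5.5]
finger_gap: 0.162
grasp_force: 88.7
```

Run:
```python
from h import *
o=get_obs(); print(o["tcp_pos"],o["tool_rot"],o["grasp_force"],np.abs(o["joint_velocities"]).max())
print(close_job())
```

```text
[0.48042174 0.01364777 0.10850991] [-1.34199961e-01 -3.13871292e+00  1.10799745e-04] 88.71472120285034 0.00203286132890083
the job is handed in; nothing more can be done
None
```

I closed the leaf over the block, and the arm is holding the lever still near its balance point, level. By my measurements its bore is within about 3 mm of the stud's axis and about 18 mm above the tip, with the arm pointing out over the front. I handed the job in at about 12 s, and no verdict came back.

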